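# Pack two bottle orders

## Robot

A 6-joint arm with a two-finger parallel gripper is mounted at the origin on the work surface. World frame = base frame: x ahead of the robot, y to its left, z up, the work surface at z = 0. Lengths are in mm, angles in rad, forces in N, time in s.
With the tool pointing down it reaches from about 400 to 925 mm from the base axis. Payload 12.5 kg.
Tool frame: the origin (TCP) lies midway between the tips of the shut fingers; the grasp point (between the pads) lies 19 mm behind it (r.grip_point_offset is the distance from the TCP to the grasp point, in mm); z points along the fingers, y is the direction in which the jaws open and shut (so a half turn about z gives the same grasp; the last joint's range is limited). The gripper opens to 95 mm and grips with 3 to 60 N. Pads are 20 mm wide; open, the fingers measure 119 mm over their backs; the gripper's body (75 mm by 180 mm) begins 59 mm behind the grasp point.
Start: joints at [1.152, 0.491, 1.559, -0, 1.092, -0.106], TCP at [192.311, 594.696, 214.661] pointing down, gripper open.
Joint ranges: [-3.1, 3.1], [-0.84, 2.19], [0.05, 2.79], [-1.13, 4.28], [0.06, 2.93], [-2.69, 2.69]. Speed limits (rad/s): [2.22, 2.22, 2.79, 3.14, 3.14, 3.14].

## Interface

Orientations are given as a unit quaternion [x, y, z, w].
In Python, from bench import r gives the robot as it stands. The module is installed in compiled form; this text tells all that it offers.
- The arm moves only by the shell command python3 -m crank 'ROWS' [OPENING] [FORCE]. ROWS is JSON, a list of rows, each an object with "travel": the shift along the world's x, y, z in m, a list of three; "turn": the turn about the world's z in rad. In form: [{"travel": [tx, ty, tz], "turn": turn}, ...]. A call has exactly 10 rows; each row is the pose to reach, as a shift and turn from the pose commanded when the call began; what a row does not reach only later rows make up. A row lasts 1/8 s, in which the tool goes at most 62.5 mm and 10.7 degrees, less where a joint would pass 70% of its speed; a pose out of reach is approached as far as the arm can. A call with a gripper value outside its range is refused whole. OPENING is the opening, from 0 (shut) to 1 (fully open), set as the call begins (- or left out, the last holds). The fingers move at their own pace and stop on an object; FORCE is the grip in N (left out, the last holds). Time passes only in rows, so rows that repeat a pose let the fingers close, or fill a call up. It gives the time, the measured TCP pose, the force and the opening at its end, in the units of the state.
- r.sense(): the state, without advancing time (a new reading comes with each control period).
- r.snapshot(name): name is "side" or "top"; returns a dict with "img" (480x640x3 uint8, blue, green, red), "vfov" (degrees; the focal length in pixels is half the picture's height over the tangent of half this angle, whatever the lens; pixels are square), "cx", "cy" (the principal point, pixels), "xyz" and "orientation" of the camera in the world. Camera axes: x right, y down, z forward; pixel columns grow to the right and rows downward; lengths in mm; the calibration is good to about 2 mm. A picture is of the moment at which its call begins. There is no depth.
- r.hand_in(): hands the job in, once; it reports no verdict.
Trained networks look in a picture, given as the dict that the camera call returned (one of the last four; its "shot" number tells which), for a name from the list of things; names that differ only in an ending like _2 or _b are one class to them, and where a whole thing is asked for, a point or a joint stands for the part that bears it (a point fixed in the world has none). Each returns a list of dicts, best first, with "confidence" (0 to 1); they miss things now and then, are a little off and sometimes report something else, mostly with a low value. They report only what shows in the picture. A call takes as long as a camera call. They do not tell look-alikes from the thing itself.
- r.search_frame(picture, name): "box" ([left, top, right, bottom] in pixels, round what is visible of it).
- r.regions_of(picture, name): "pixels" (480x640 bool, what is visible of it) and "box" ([left, top, right, bottom] in pixels, round what is visible of it).
- r.spot_point(picture, name): "position" ([column, row] in pixels: a listed point, or the origin of a listed thing).
The state is a dict: "time": time; "q": joint angles; "joint_velocities": joint speeds; "joint_torque": joint torques, N m; "tcp_pos": TCP position; "tcp_rot": TCP orientation; "force": force on the tool from outside, world axes, zero at the start; "wrist_torque": the same for the moment, N m; "gripper_width": finger opening in mm.
Only numpy, scipy, OpenCV 4.12 (cv2) and the standard library are available. Lean on these libraries where they do the work, as an engineer would, in place of code of your own. Each camera call takes 0.05 s, during which the arm holds its last target. There are 200 camera calls.

## Task

Make up two orders from the six white containers standing on the bench: in the carton with three cells, stand one squat jar in the middle cell and a tall round bottle in each end cell; in the carton with two cells, stand the other jar and one of the two flat flasks, one to a cell, either way round. Everything packed stands upright on the floor of its cell, and the flask not needed stays standing where it was. Do not tip any container over on the way, and do not move the tape roll or the tape dispenser.

Things in the scene. Friction and masses are not known exactly. Their poses are not given: they have to be found in the camera images.
- carton_three: Low open cardboard carton with three cells in a row, fixed to the bench. Outside 84 mm (x) by 244 mm (y) by 40 mm high; floor, outer walls and partitions 4 mm thick, all walls and partitions 40 mm high. Each cell is 76 by 76 mm inside; their centres lie on the carton's y axis at y = -80, 0 and +80 mm. A short flap leans outwards and down from each end wall, reaching about 26 mm beyond it in y and no higher than the walls. Origin: centre of the underside on the bench; z up.
- carton_two: Low open cardboard carton with two cells in a row, fixed to the bench. Outside 84 mm (x) by 164 mm (y) by 40 mm high; floor, outer walls and partitions 4 mm thick, all walls and partitions 40 mm high. Each cell is 76 by 76 mm inside; their centres lie on the carton's y axis at y = -40 and +40 mm. A short flap leans outwards and down from each end wall, reaching about 26 mm beyond it in y and no higher than the walls. Origin: centre of the underside on the bench; z up.
- bottle_a: Tall round white plastic bottle with a narrow cap; one of two alike. Straight body 42 mm across from the base up to 88 mm, then a shoulder and a 24 mm wide cap; 125 mm tall in all, about 0.16 kg. Origin: centre of its underside, z up along its axis.
- bottle_b: Tall round white plastic bottle with a narrow cap; one of two alike. Straight body 42 mm across from the base up to 88 mm, then a shoulder and a 24 mm wide cap; 125 mm tall in all, about 0.16 kg. Origin: centre of its underside, z up along its axis.
- jar_a: Squat round white plastic jar, as wide as the lid on it; one of two alike. Body 54 mm across up to 50 mm, then the lid, 56 mm across and straight, up to 78 mm, its top; about 0.20 kg. Origin: centre of its underside, z up along its axis.
- jar_b: Squat round white plastic jar, as wide as the lid on it; one of two alike. Body 54 mm across up to 50 mm, then the lid, 56 mm across and straight, up to 78 mm, its top; about 0.20 kg. Origin: centre of its underside, z up along its axis.
- flask_a: Flat-sided (rectangular) white plastic flask with a small round cap; one of two alike, only one is needed. Body 36 mm thick along its x, 56 mm wide along its y, 80 mm high, then a 22 mm wide cap up to 102 mm; about 0.15 kg. Origin: centre of its underside, z up.
- flask_b: Flat-sided (rectangular) white plastic flask with a small round cap; one of two alike, only one is needed. Body 36 mm thick along its x, 56 mm wide along its y, 80 mm high, then a 22 mm wide cap up to 102 mm; about 0.15 kg. Origin: centre of its underside, z up.
- tape_roll: Bystander: roll of brown packing tape lying flat, 100 mm across, 76 mm hole, 48 mm high. Origin: centre of its underside. Leave it.
- tape_dispenser: Bystander: black bench tape dispenser, 150 mm (x) by 60 mm (y), 90 mm high at its upright roll. Origin: centre of its underside. Leave it.
Things that resemble listed ones, but are neither listed nor needed, are in the scene too. Leave any turquoise look-alike of the bottle_a alone.

How it is judged:
By the outcome, as a careful person would: the job done as asked, in the order asked, and still so for the second after the job is handed in, with the robot touching nothing.
It also fails if it takes over 125 s, if anything falls off the work surface, if the arm or the gripper's body presses on something with over 40 N, if the wrist force passes 120 N, or if a joint passes its speed limit or range.

## Working session

There is one attempt and no reset: what is moved stays moved. The work goes in short steps, Python scripts to look and compute and a shell command to move; the robot and the scene stay as the last step left them, time stands still between calls to the robot, and variables do not carry over. Pictures are saved under pics/ and viewed, about 12 in all and at most 16, crops included, and the job is handed in when it is done.

```bash
mkdir -p pics; cat > h.py <<'E'
from bench import r
import numpy as np, cv2
from scipy.spatial.transform import Rotation as R
def cam(s):
    f=240/np.tan(np.radians(s["vfov"])/2); return f,s["cx"],s["cy"],R.from_quat(s["orientation"]).as_matrix(),np.array(s["xyz"])
def back(s,uv,z):
    f,cx,cy,M,p=cam(s); d=M@np.array([(uv[0]-cx)/f,(uv[1]-cy)/f,1]); return p+d*(z-p[2])/d[2]
def proj(s,P):
    f,cx,cy,M,p=cam(s); c=(np.atleast_2d(P)-p)@M; return c[:,:2]/c[:,2:]*f+[cx,cy]
E
python3 - <<'E'
from h import *
for n in("top","side"):
    s=r.snapshot(n); cv2.imwrite(f"pics/{n}0.png",s["img"]); print(n,s["vfov"],s["cx"],s["cy"],s["xyz"],s["orientation"])
    for o in("carton_three","carton_two","bottle_a","jar_a","flask_a","tape_roll","tape_dispenser"):
        print(o,[(np.round(d["position"]).tolist(),round(d["confidence"],2),np.round(back(s,d["position"],0)[:2]).tolist()) for d in r.spot_point(s,o)])
print(r.sense())
E
```

```text
top 46.2368838708766 317.0025181158482 236.59861953697776 [ 182.893335      4.18981771 1489.75274957] [ 0.7345693  -0.67038191  0.07321604 -0.07506961]
carton_three [([391.0, 208.0], 0.6, [599.0, -173.0])]
carton_two [([257.0, 204.0], 0.79, [577.0, 194.0])]
bottle_a [([173.0, 280.0], 0.89, [349.0, 394.0]), ([430.0, 272.0], 0.87, [431.0, -288.0]), ([211.0, 250.0], 0.71, [438.0, 303.0])]
jar_a [([262.0, 240.0], 0.95, [478.0, 169.0]), ([393.0, 259.0], 0.86, [456.0, -187.0])]
flask_a [([345.0, 265.0], 0.93, [430.0, -59.0]), ([297.0, 253.0], 0.9, [449.0, 72.0])]
tape_roll [([503.0, 274.0], 0.97, [442.0, -482.0]), ([429.0, 273.0], 0.34, [428.0, -285.0])]
tape_dispenser [([157.0, 231.0], 0.57, [475.0, 455.0])]
side 44.71718122840535 321.8446666158339 245.32912956885414 [ -308.20647144 -1117.61125161   819.06084048] [ 0.82396364 -0.26677229  0.15450148 -0.47544271]
carton_three [([395.0, 269.0], 0.77, [607.0, -181.0]), ([310.0, 218.0], 0.57, [593.0, 186.0]), ([370.0, 318.0], 0.17, [420.0, -306.0])]
carton_two [([307.0, 219.0], 0.68, [582.0, 186.0])]
bottle_a [([370.0, 317.0], 0.81, [420.0, -
[... 464 characters left out ...]
8, 'q': array([ 1.15236576e+00,  4.90879415e-01,  1.55890386e+00,  1.94046496e-06,
        1.09174836e+00, -1.05609471e-01]), 'joint_velocities': array([ 7.75979750e-04,  7.22779301e-04, -8.63873966e-04, -5.72650799e-04,
       -1.41514897e-04,  1.60892194e-05]), 'joint_torque': array([-4.03426806e-03, -6.12430644e+01, -2.58407182e+01,  6.90709474e-02,
        4.46698302e-02, -3.43478155e-05]), 'tcp_pos': array([192.32445633, 594.67550013, 214.67240404]), 'tcp_rot': array([1.55774025e-01, 9.87792717e-01, 2.96880407e-05, 7.07044963e-06]), 'force': array([-0.31016807,  0.02455385, -0.68347574]), 'wrist_torque': array([-0.0272068 ,  0.04304314,  0.05077008]), 'gripper_width': 94.93681878313346}
```

```bash
python3 - <<'E'
import cv2
a=cv2.imread("pics/top0.png")[150:350,110:560]; b=cv2.imread("pics/side0.png")[130:400,170:500]
cv2.imwrite("pics/topc.png",cv2.resize(a,(800,356),interpolation=cv2.INTER_CUBIC))
cv2.imwrite("pics/sidec.png",cv2.resize(b,(733,600),interpolation=cv2.INTER_CUBIC))
E
```

```text
(no output)
```

View pics/topc.png

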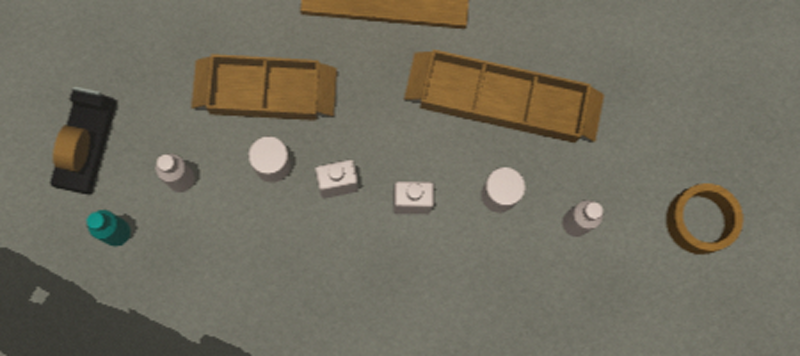

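View pics/sidec.png

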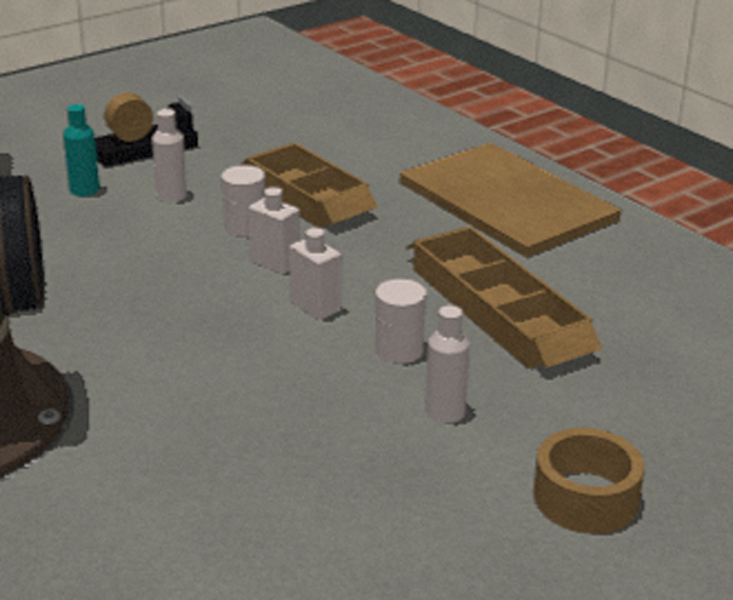

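Candidates in the top view: the bottles are the turquoise look-alike at (173,280), which I leave, and the white ones at (211,250) and (430,272). The jars are at (262,240) and (393,259), and the flasks at (297,253) and (345,265). The flat board in the back at about (325,155) is not a carton. Next I fit the poses using both views.

```bash
cat > fit.py <<'E'
from h import *
from scipy.optimize import minimize
def ring(rad,z):
    t=np.linspace(0,2*np.pi,32,endpoint=False); return np.c_[rad*np.cos(t),rad*np.sin(t),0*t+z]
def box(x,y,z0,z1): return np.array([[a*x/2,b*y/2,z] for a in(-1,1) for b in(-1,1) for z in(z0,z1)],float)
def carton(L):
    h=L/2; P=[box(84,L,0,40)]
    for s in(-1,1): P.append(np.array([[a*42,s*y,z] for a in(-1,1) for y,z in((h,40),(h+26,22))],float))
    return P
M={"bottle_a":[np.r_[ring(21,0),ring(21,88)],np.r_[ring(21,88),ring(12,103)],np.r_[ring(12,100),ring(12,125)]],
"jar_a":[np.r_[ring(27,0),ring(28,50),ring(28,78)]],"flask_a":[box(36,56,0,80),np.r_[ring(11,80),ring(11,102)]],
"carton_three":carton(244),"carton_two":carton(164)}
K=3
def render(s,name,p,z=0):
    im=np.zeros((480*K,640*K),np.uint8); c,w=np.cos(p[2]),np.sin(p[2])
    for q in M[name]:
        X=np.c_[q[:,0]*c-q[:,1]*w+p[0],q[:,0]*w+q[:,1]*c+p[1],q[:,2]+z]
        h=cv2.convexHull(((proj(s,X)+.5)*K*16).astype(np.int32)); cv2.fillConvexPoly(im,h,255,shift=4)
    return cv2.resize(im,(640,480),interpolation=cv2.INTER_AREA)/255.
def fit(shots,name,p0,z=0,yaws=(0,)):
    use=[]
    for s in shots:
        px=proj(s,[[p0[0],p0[1],z+30]])[0]
        m=[d for d in r.regions_of(s,name) if np.linalg.norm(np.array(d["box"]).reshape(2,2).mean(0)-px)<40]
        if m: use.append((s,max(m,key=lambda d:(render(s,name,(*p0,yaws[0]),z)*d["pixels"]).sum())["pixels"].astype(float)))
    def ious(p): 
        o=[]
        for s,m in use: a=render(s,name,p,z); o.append(np.minimum(a,m).sum()/np.maximum(a,m).sum())
        return o
    best=None
    for y in yaws:
        x0=np.array([*p0,y]); f=lambda p:-sum(ious(p))
        sim=np.array([x0,x0+[12,0,0],x0+[0,12,0],x0+[0,0,.25]])
        q=minimize(f,x0,method="Nelder-Mead",options=dict(initial_simplex=sim,xatol=.05,fatol=1e-4,maxfev=160))
        if best is None or q.fun<best.fun: best=q
    return best.x,ious(best.x)
E
python3 - <<'E'
from fit import *
S=[r.snapshot("top"),r.snapshot("side")]
y2=(-.8,0.,.8,1.57)
for n,p,y in [("bottle_a",(436,299),(0,)),("bottle_a",(422,-300),(0,)),("jar_a",(470,163),(0,)),("jar_a",(456,-180),(0,)),("flask_a",(445,66),y2),("flask_a",(428,-52),y2),("carton_three",(600,-175),(0,-.3)),("carton_two",(580,190),(0,.1))]:
    for sub in ([S,S[:1],S[1:]]): 
        x,i=fit(sub,n,p,0,y); print(n,np.round(x,2),np.round(i,3))
E
```

```text
bottle_a [4.3532e+02 3.0012e+02 1.0000e-01] [0.884 0.93 ]
bottle_a [ 4.3684e+02  3.0051e+02 -3.0000e-02] [0.89]
bottle_a [4.3497e+02 3.0116e+02 9.0000e-02] [0.936]
bottle_a [ 4.2478e+02 -2.9663e+02  1.8000e-01] [0.889 0.939]
bottle_a [ 4.2433e+02 -2.9629e+02 -4.0000e-02] [0.886]
bottle_a [ 4.2514e+02 -2.9630e+02  3.2000e-01] [0.941]
jar_a [4.7134e+02 1.6576e+02 2.1000e-01] [0.913 0.663]
jar_a [4.7039e+02 1.6497e+02 6.0000e-02] [0.917]
jar_a [4.6922e+02 1.6579e+02 1.0000e-01] [0.663]
jar_a [ 4.5676e+02 -1.7923e+02 -1.0000e-02] [0.95  0.922]
jar_a [ 4.5705e+02 -1.7927e+02  1.3000e-01] [0.949]
jar_a [ 4.5653e+02 -1.7808e+02  6.0000e-02] [0.923]
flask_a [4.5113e+02 6.5110e+01 3.2000e-01] [0.914 0.854]
flask_a [4.5112e+02 6.5100e+01 3.2000e-01] [0.914]
flask_a [4.4988e+02 6.5420e+01 2.4000e-01] [0.859]
flask_a [ 4.3259e+02 -4.9340e+01  8.0000e-02] [0.896 0.925]
flask_a [ 4.3411e+02 -4.9220e+01  8.0000e-02] [0.896]
flask_a [ 4.3283e+02 -4.7490e+01  9.0000e-02] [0.94]
carton_three [ 6.0607e+02 -1.7587e+02 -1.4000e-01] [0.969 0.955]
carton_three [ 6.0634e+02 -1.7591e+02 -1.3000e-01] [0.971]
carton_three [ 6.0525e+02 -1.7561e+02 -1.4000e-01] [0.957]
carton_two [5.8630e+02 1.8954e+02 2.0000e-02] [0.962 0.868]
carton_two [5.8644e+02 1.8911e+02 4.0000e-02] [0.965]
carton_two [ 5.9041e+02  1.9029e+02 -9.0000e-02] [0.886]
```

```bash
python3 -m crank '[{"travel":[0.05,-0.05,0],"turn":-0.15},{"travel":[0.1,-0.1,0],"turn":-0.3},{"travel":[0.15,-0.15,0],"turn":-0.45},{"travel":[0.19,-0.2,0],"turn":-0.6},{"travel":[0.22,-0.25,0],"turn":-0.75},{"travel":[0.24,-0.305,0],"turn":-0.9},{"travel":[0.25,-0.365,0],"turn":-1.05},{"travel":[0.255,-0.425,0],"turn":-1.2},{"travel":[0.26,-0.485,0],"turn":-1.3},{"travel":[0.265,-0.545,0],"turn":-1.4}]' 1 20
python3 -m crank '[{"travel":[0,-0.05,0],"turn":0},{"travel":[0,-0.11,-0.01],"turn":0},{"travel":[0,-0.17,-0.03],"turn":0},{"travel":[0,-0.22,-0.04],"turn":0},{"travel":[0,-0.229,-0.08],"turn":0},{"travel":[0,-0.229,-0.12],"turn":0},{"travel":[0,-0.229,-0.15],"turn":0},{"travel":[0,-0.229,-0.165],"turn":0},{"travel":[0,-0.229,-0.165],"turn":0},{"travel":[0,-0.229,-0.165],"turn":0}]'
```

```text
time: 3.75
tcp_pos: [456.6, 55.8, 214.9]
tcp_rot: [0.757, 0.654, 0.0, 0.0]
force: [0.1, 0.2, -0.1]
gripper_width: 95.0
time: 5.0
tcp_pos: [457.1, -171.4, 50.6]
tcp_rot: [0.755, 0.655, 0.0, 0.001]
force: [-0.3, 0.2, -0.8]
gripper_width: 95.1
```

```bash
python3 -m crank '[{"travel":[0,-0.008,0],"turn":0},{"travel":[0,-0.008,0],"turn":0},{"travel":[0,-0.008,0],"turn":0},{"travel":[0,-0.008,0],"turn":0},{"travel":[0,-0.008,0],"turn":0},{"travel":[0,-0.008,0],"turn":0},{"travel":[0,-0.008,0],"turn":0},{"travel":[0,-0.008,0],"turn":0},{"travel":[0,-0.008,0],"turn":0},{"travel":[0,-0.008,0],"turn":0}]' 0.4 20
```

```text
time: 6.25
tcp_pos: [456.7, -179.2, 49.7]
tcp_rot: [0.756, 0.655, 0.0, 0.0]
force: [1.3, 0.7, 2.3]
gripper_width: 55.8
```

```bash
python3 -m crank '[{"travel":[0,0,0.015],"turn":0},{"travel":[0,0,0.04],"turn":0},{"travel":[0,0,0.07],"turn":0},{"travel":[0.02,0,0.075],"turn":0},{"travel":[0.05,0.001,0.075],"turn":0},{"travel":[0.085,0.002,0.075],"turn":0},{"travel":[0.12,0.003,0.075],"turn":0},{"travel":[0.142,0.003,0.075],"turn":0},{"travel":[0.149,0.003,0.075],"turn":0},{"travel":[0.149,0.003,0.075],"turn":0}]'
python3 - <<'E'
from fit import *
S=[r.snapshot("top"),r.snapshot("side")]
t=r.sense()["tcp_pos"]; print(t,r.sense()["gripper_width"])
for s,n in zip(S,"ts"): cv2.imwrite(f"pics/j{n}.png",s["img"])
a=cv2.resize(S[0]["img"][160:280,330:490],(533,400),interpolation=3);b=cv2.resize(S[1]["img"][180:330,320:470],(400,400),interpolation=3)
cv2.imwrite("pics/j.png",cv2.resize(np.hstack([a,b]),(800,343)))
E
```

```text
time: 7.5
tcp_pos: [605.1, -176.1, 124.8]
tcp_rot: [0.755, 0.655, -0.0, -0.0]
force: [-0.6, 0.0, -2.6]
gripper_width: 55.4
[ 604.71441133 -176.19395817  124.81167438] 55.6661973810266
```

View pics/j.png

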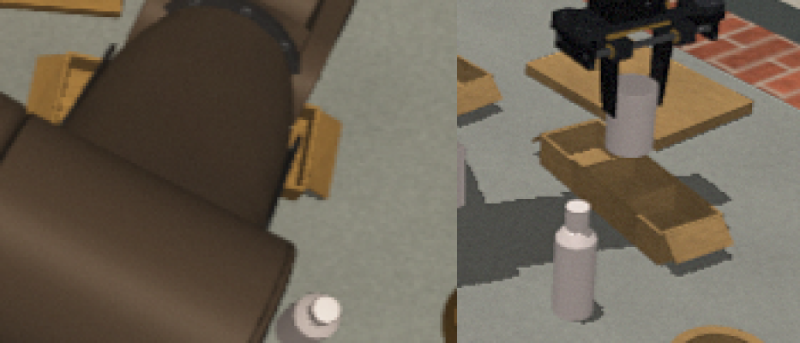

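The jar hangs upright over the middle cell, so I lower it.

```bash
python3 -m crank '[{"travel":[0,0,-0.01],"turn":0},{"travel":[0,0,-0.03],"turn":0},{"travel":[0,0,-0.045],"turn":0},{"travel":[0,0,-0.055],"turn":0},{"travel":[0,0,-0.062],"turn":0},{"travel":[0,0,-0.066],"turn":0},{"travel":[0,0,-0.069],"turn":0},{"travel":[0,0,-0.070],"turn":0},{"travel":[0,0,-0.071],"turn":0},{"travel":[0,0,-0.071],"turn":0}]'
```

```text
time: 8.85
tcp_pos: [605.7, -176.3, 53.8]
tcp_rot: [0.755, 0.655, 0.0, 0.0]
force: [-0.1, -0.5, -3.3]
gripper_width: 55.8
```

```bash
python3 -m crank '[{"travel":[0,0,0],"turn":0},{"travel":[0,0,0],"turn":0},{"travel":[0,0,0],"turn":0},{"travel":[0,0,0],"turn":0},{"travel":[0,0,0.02],"turn":0},{"travel":[0,0,0.05],"turn":0},{"travel":[0,0,0.09],"turn":0},{"travel":[-0.03,-0.02,0.1],"turn":0},{"travel":[-0.075,-0.05,0.1],"turn":0},{"travel":[-0.12,-0.08,0.1],"turn":0}]' 1
python3 -m crank '[{"travel":[-0.05,-0.03,0],"turn":0},{"travel":[-0.06,-0.04,0],"turn":0},{"travel":[-0.06,-0.04,-0.03],"turn":0},{"travel":[-0.06,-0.04,-0.06],"turn":0},{"travel":[-0.06,-0.04,-0.085],"turn":0},{"travel":[-0.06,-0.04,-0.1],"turn":0},{"travel":[-0.06,-0.04,-0.1],"turn":0},{"travel":[-0.06,-0.04,-0.1],"turn":0},{"travel":[-0.06,-0.04,-0.1],"turn":0},{"travel":[-0.06,-0.04,-0.1],"turn":0}]'
```

```text
time: 10.1
tcp_pos: [484.4, -256.8, 153.9]
tcp_rot: [0.755, 0.655, 0.0, 0.0]
force: [-0.4, -1.2, -0.7]
gripper_width: 95.1
time: 11.35
tcp_pos: [425.8, -296.4, 54.2]
tcp_rot: [0.755, 0.655, 0.0, 0.001]
force: [0.7, -0.4, 0.1]
gripper_width: 95.4
```

```bash
python3 -m crank '[{"travel":[0,0,0],"turn":0},{"travel":[0,0,0],"turn":0},{"travel":[0,0,0],"turn":0},{"travel":[0,0,0],"turn":0},{"travel":[0,0,0],"turn":0},{"travel":[0,0,0],"turn":0},{"travel":[0,0,0.01],"turn":0},{"travel":[0,0,0.03],"turn":0},{"travel":[0,0,0.06],"turn":0},{"travel":[0,0,0.075],"turn":0}]' 0.2 20
python3 -m crank '[{"travel":[0.01,0.002,0],"turn":0},{"travel":[0.035,0.008,0],"turn":0},{"travel":[0.07,0.016,0],"turn":0},{"travel":[0.11,0.026,0],"turn":0},{"travel":[0.14,0.034,0],"turn":0},{"travel":[0.16,0.039,0],"turn":0},{"travel":[0.168,0.041,0],"turn":0},{"travel":[0.169,0.041,0],"turn":0},{"travel":[0.169,0.041,-0.02],"turn":0},{"travel":[0.169,0.041,-0.035],"turn":0}]'
```

```text
time: 12.6
tcp_pos: [425.9, -296.4, 130.3]
tcp_rot: [0.755, 0.655, 0.0, 0.001]
force: [0.8, 0.8, -2.3]
gripper_width: 41.4
time: 13.85
tcp_pos: [593.9, -255.4, 92.8]
tcp_rot: [0.756, 0.655, -0.0, -0.0]
force: [-0.5, -0.0, -1.8]
gripper_width: 41.8
```

```bash
python3 -m crank '[{"travel":[0,0,-0.01],"turn":0},{"travel":[0,0,-0.02],"turn":0},{"travel":[0,0,-0.027],"turn":0},{"travel":[0,0,-0.031],"turn":0},{"travel":[0,0,-0.034],"turn":0},{"travel":[0,0,-0.0355],"turn":0},{"travel":[0,0,-0.0355],"turn":0},{"travel":[0,0,-0.0355],"turn":0},{"travel":[0,0,-0.0355],"turn":0},{"travel":[0,0,-0.0355],"turn":0}]'
```

```text
time: 15.1
tcp_pos: [594.7, -255.2, 58.2]
tcp_rot: [0.755, 0.655, 0.0, 0.0]
force: [0.6, -0.3, -2.0]
gripper_width: 41.8
```

```bash
python3 -m crank '[{"travel":[0,0,0],"turn":0},{"travel":[0,0,0],"turn":0},{"travel":[0,0,0],"turn":0},{"travel":[0,0,0],"turn":0},{"travel":[0,0,0.02],"turn":0},{"travel":[0,0,0.05],"turn":0},{"travel":[0,0,0.09],"turn":0},{"travel":[0,0.01,0.11],"turn":0},{"travel":[-0.01,0.04,0.11],"turn":0},{"travel":[-0.03,0.08,0.11],"turn":0}]' 1
python3 -m crank '[{"travel":[-0.02,0.05,0],"turn":0},{"travel":[-0.035,0.1,0],"turn":0},{"travel":[-0.05,0.15,0],"turn":0},{"travel":[-0.065,0.2,0],"turn":0},{"travel":[-0.08,0.25,0],"turn":0},{"travel":[-0.095,0.3,0],"turn":0},{"travel":[-0.11,0.35,0],"turn":0},{"travel":[-0.12,0.4,0],"turn":0},{"travel":[-0.13,0.44,0],"turn":0},{"travel":[-0.13,0.47,0],"turn":0}]'
```

```text
time: 16.35
tcp_pos: [564.2, -174.2, 167.6]
tcp_rot: [0.756, 0.655, 0.0, -0.0]
force: [0.1, -0.6, -0.0]
gripper_width: 95.2
time: 17.6
tcp_pos: [433.1, 296.6, 167.8]
tcp_rot: [0.755, 0.656, -0.0, -0.0]
force: [2.0, 0.4, -0.4]
gripper_width: 95.3
```

```bash
python3 - <<'E'
from fit import *
S=[r.snapshot("top"),r.snapshot("side")]; print(r.sense()["tcp_pos"])
a=cv2.resize(S[0]["img"][160:280,330:490],(533,400),interpolation=3);b=cv2.resize(S[1]["img"][180:330,320:470],(400,400),interpolation=3)
cv2.imwrite("pics/k.png",cv2.resize(np.hstack([a,b]),(800,343)))
E
```

```text
[433.69339509 297.13897608 167.67940386]
```

View pics/k.png

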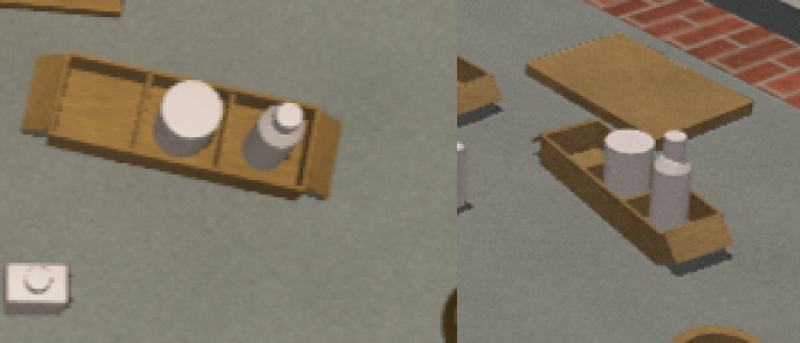

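The jar stands upright in the middle cell and the bottle upright in the right end cell. Next is the second white bottle.

```bash
python3 -m crank '[{"travel":[0.002,0.003,-0.02],"turn":0},{"travel":[0.002,0.003,-0.05],"turn":0},{"travel":[0.002,0.003,-0.08],"turn":0},{"travel":[0.002,0.003,-0.1],"turn":0},{"travel":[0.002,0.003,-0.11],"turn":0},{"travel":[0.002,0.003,-0.114],"turn":0},{"travel":[0.002,0.003,-0.114],"turn":0},{"travel":[0.002,0.003,-0.114],"turn":0},{"travel":[0.002,0.003,-0.114],"turn":0},{"travel":[0.002,0.003,-0.114],"turn":0}]'
python3 -m crank '[{"travel":[0,0,0],"turn":0},{"travel":[0,0,0],"turn":0},{"travel":[0,0,0],"turn":0},{"travel":[0,0,0],"turn":0},{"travel":[0,0,0],"turn":0},{"travel":[0,0,0],"turn":0},{"travel":[0,0,0.01],"turn":0},{"travel":[0,0,0.03],"turn":0},{"travel":[0,0,0.06],"turn":0},{"travel":[0,0,0.09],"turn":0}]' 0.2 20
```

```text
time: 18.95
tcp_pos: [436.7, 297.8, 54.4]
tcp_rot: [0.755, 0.655, 0.0, 0.0]
force: [0.1, 1.2, 0.5]
gripper_width: 95.0
time: 20.2
tcp_pos: [436.5, 297.7, 145.5]
tcp_rot: [0.755, 0.655, -0.0, 0.0]
force: [0.0, -0.1, -2.1]
gripper_width: 41.5
```

```bash
python3 -m crank '[{"travel":[0,0,0.03],"turn":0},{"travel":[0.01,-0.01,0.045],"turn":0},{"travel":[0.025,-0.035,0.045],"turn":0},{"travel":[0.04,-0.07,0.045],"turn":0},{"travel":[0.055,-0.11,0.045],"turn":0},{"travel":[0.075,-0.15,0.045],"turn":0},{"travel":[0.095,-0.19,0.045],"turn":0},{"travel":[0.115,-0.23,0.045],"turn":0},{"travel":[0.135,-0.27,0.045],"turn":0},{"travel":[0.15,-0.31,0.045],"turn":0}]'
python3 -m crank '[{"travel":[0.015,-0.035,0],"turn":0},{"travel":[0.022,-0.06,0],"turn":0},{"travel":[0.027,-0.078,0],"turn":0},{"travel":[0.03,-0.085,0],"turn":0},{"travel":[0.03,-0.087,-0.02],"turn":0},{"travel":[0.03,-0.087,-0.05],"turn":0},{"travel":[0.03,-0.087,-0.08],"turn":0},{"travel":[0.03,-0.087,-0.095],"turn":0},{"travel":[0.03,-0.087,-0.1],"turn":0},{"travel":[0.03,-0.087,-0.1],"turn":0}]'
```

```text
time: 21.45
tcp_pos: [587.0, -13.7, 189.7]
tcp_rot: [0.756, 0.655, 0.0, 0.0]
force: [0.4, 0.4, -1.4]
gripper_width: 41.5
time: 22.7
tcp_pos: [616.9, -99.1, 89.7]
tcp_rot: [0.755, 0.655, 0.0, 0.0]
force: [0.7, -0.6, -1.9]
gripper_width: 41.2
```

```bash
python3 -m crank '[{"travel":[0,0.001,-0.01],"turn":0},{"travel":[0,0.001,-0.018],"turn":0},{"travel":[0,0.001,-0.024],"turn":0},{"travel":[0,0.001,-0.028],"turn":0},{"travel":[0,0.001,-0.03],"turn":0},{"travel":[0,0.001,-0.0315],"turn":0},{"travel":[0,0.001,-0.0315],"turn":0},{"travel":[0,0.001,-0.0315],"turn":0},{"travel":[0,0.001,-0.0315],"turn":0},{"travel":[0,0.001,-0.0315],"turn":0}]'
python3 -m crank '[{"travel":[0,0,0],"turn":0},{"travel":[0,0,0],"turn":0},{"travel":[0,0,0],"turn":0},{"travel":[0,0,0],"turn":0},{"travel":[0,0,0.02],"turn":0},{"travel":[0,0,0.05],"turn":0},{"travel":[0,0,0.09],"turn":0},{"travel":[-0.01,0.03,0.1],"turn":0},{"travel":[-0.04,0.07,0.1],"turn":0},{"travel":[-0.07,0.12,0.1],"turn":0}]' 1
```

```text
time: 23.95
tcp_pos: [616.8, -98.3, 58.1]
tcp_rot: [0.755, 0.655, 0.0, 0.0]
force: [-1.9, -0.2, 6.1]
gripper_width: 41.5
time: 25.2
tcp_pos: [545.8, 22.4, 157.7]
tcp_rot: [0.756, 0.655, 0.0, 0.0]
force: [0.3, 0.5, 1.1]
gripper_width: 95.1
```

```bash
python3 -m crank '[{"travel":[-0.02,0.04,0],"turn":0.05},{"travel":[-0.045,0.085,0],"turn":0.1},{"travel":[-0.065,0.125,0],"turn":0.16},{"travel":[-0.075,0.143,-0.02],"turn":0.16},{"travel":[-0.075,0.143,-0.05],"turn":0.16},{"travel":[-0.075,0.143,-0.08],"turn":0.16},{"travel":[-0.075,0.143,-0.1],"turn":0.16},{"travel":[-0.075,0.143,-0.107],"turn":0.16},{"travel":[-0.075,0.143,-0.107],"turn":0.16},{"travel":[-0.075,0.143,-0.107],"turn":0.16}]'
python3 -m crank '[{"travel":[0,0,0],"turn":0},{"travel":[0,0,0],"turn":0},{"travel":[0,0,0],"turn":0},{"travel":[0,0,0],"turn":0},{"travel":[0,0,0],"turn":0},{"travel":[0,0,0],"turn":0},{"travel":[0,0,0.01],"turn":0},{"travel":[0,0,0.03],"turn":0},{"travel":[0,0,0.06],"turn":0},{"travel":[0,0,0.075],"turn":0}]' 0.4 20
```

```text
time: 26.45
tcp_pos: [472.0, 164.8, 51.4]
tcp_rot: [0.701, 0.713, 0.001, 0.0]
force: [-0.0, 0.5, -0.4]
gripper_width: 94.9
time: 27.7
tcp_pos: [471.9, 164.8, 127.3]
tcp_rot: [0.701, 0.713, 0.001, 0.001]
force: [-0.3, 0.7, -2.5]
gripper_width: 55.6
```

```bash
python3 -m crank '[{"travel":[0.01,0.006,0],"turn":0},{"travel":[0.03,0.017,0],"turn":0},{"travel":[0.06,0.034,0],"turn":0},{"travel":[0.09,0.05,0],"turn":0},{"travel":[0.108,0.06,0],"turn":0},{"travel":[0.114,0.065,0],"turn":0},{"travel":[0.114,0.065,-0.01],"turn":0},{"travel":[0.114,0.065,-0.03],"turn":0},{"travel":[0.114,0.065,-0.045],"turn":0},{"travel":[0.114,0.065,-0.055],"turn":0}]'
python3 -m crank '[{"travel":[0,0,-0.006],"turn":0},{"travel":[0,0,-0.011],"turn":0},{"travel":[0,0,-0.014],"turn":0},{"travel":[0,0,-0.016],"turn":0},{"travel":[0,0,-0.016],"turn":0},{"travel":[0,0,-0.016],"turn":0},{"travel":[0,0,-0.016],"turn":0},{"travel":[0,0,-0.016],"turn":0},{"travel":[0,0,-0.016],"turn":0},{"travel":[0,0,-0.016],"turn":0}]'
```

```text
time: 28.95
tcp_pos: [585.1, 229.5, 69.5]
tcp_rot: [0.701, 0.713, -0.001, -0.0]
force: [0.2, 0.4, -2.8]
gripper_width: 55.8
time: 30.2
tcp_pos: [585.7, 229.7, 54.7]
tcp_rot: [0.701, 0.713, 0.0, 0.0]
force: [-0.3, -0.3, -1.1]
gripper_width: 55.8
```

```bash
python3 -m crank '[{"travel":[0,0,0],"turn":0},{"travel":[0,0,0],"turn":0},{"travel":[0,0,0],"turn":0},{"travel":[0,0,0],"turn":0},{"travel":[0,0,0.02],"turn":0},{"travel":[0,0,0.05],"turn":0},{"travel":[0,0,0.09],"turn":0},{"travel":[-0.02,-0.02,0.1],"turn":0.1},{"travel":[-0.05,-0.06,0.1],"turn":0.2},{"travel":[-0.09,-0.11,0.1],"turn":0.3}]' 1
python3 -m crank '[{"travel":[-0.03,-0.04,0],"turn":0},{"travel":[-0.044,-0.055,0],"turn":0},{"travel":[-0.044,-0.055,-0.02],"turn":0},{"travel":[-0.044,-0.055,-0.05],"turn":0},{"travel":[-0.044,-0.055,-0.08],"turn":0},{"travel":[-0.044,-0.055,-0.1],"turn":0},{"travel":[-0.044,-0.055,-0.105],"turn":0},{"travel":[-0.044,-0.055,-0.105],"turn":0},{"travel":[-0.044,-0.055,-0.105],"turn":0},{"travel":[-0.044,-0.055,-0.105],"turn":0}]'
python3 -m crank '[{"travel":[0,0,0],"turn":0},{"travel":[0,0,0],"turn":0},{"travel":[0,0,0],"turn":0},{"travel":[0,0,0],"turn":0},{"travel":[0,0,0],"turn":0},{"travel":[0,0,0],"turn":0},{"travel":[0,0,0.01],"turn":0},{"travel":[0,0,0.03],"turn":0},{"travel":[0,0,0.06],"turn":0},{"travel":[0,0,0.075],"turn":0}]' 0.2 20
```

```text
time: 31.45
tcp_pos: [495.9, 120.3, 154.8]
tcp_rot: [0.584, 0.811, 0.0, 0.0]
force: [0.2, -0.0, -0.5]
gripper_width: 95.2
time: 32.7
tcp_pos: [452.9, 66.0, 50.3]
tcp_rot: [0.586, 0.81, 0.0, 0.001]
force: [0.2, -0.1, -1.1]
gripper_width: 94.9
time: 33.95
tcp_pos: [452.8, 66.0, 126.5]
tcp_rot: [0.586, 0.81, 0.0, 0.001]
force: [1.2, 0.6, -2.4]
gripper_width: 35.8
```

```bash
python3 -m crank '[{"travel":[0.01,0.006,0],"turn":-0.03},{"travel":[0.03,0.018,0],"turn":-0.08},{"travel":[0.06,0.037,0],"turn":-0.15},{"travel":[0.09,0.056,0],"turn":-0.22},{"travel":[0.115,0.072,0],"turn":-0.28},{"travel":[0.13,0.081,0],"turn":-0.3},{"travel":[0.135,0.083,0],"turn":-0.3},{"travel":[0.135,0.083,-0.01],"turn":-0.3},{"travel":[0.135,0.083,-0.03],"turn":-0.3},{"travel":[0.135,0.083,-0.05],"turn":-0.3}]'
python3 -m crank '[{"travel":[0,0,-0.01],"turn":0},{"travel":[0,0,-0.015],"turn":0},{"travel":[0,0,-0.018],"turn":0},{"travel":[0,0,-0.02],"turn":0},{"travel":[0,0,-0.021],"turn":0},{"travel":[0,0,-0.021],"turn":0},{"travel":[0,0,-0.021],"turn":0},{"travel":[0,0,-0.021],"turn":0},{"travel":[0,0,-0.021],"turn":0},{"travel":[0,0,-0.021],"turn":0}]'
```

```text
time: 35.2
tcp_pos: [586.7, 148.4, 73.8]
tcp_rot: [0.701, 0.713, -0.0, -0.0]
force: [-0.4, -0.1, -1.5]
gripper_width: 35.9
time: 36.45
tcp_pos: [587.6, 148.9, 56.6]
tcp_rot: [0.701, 0.713, 0.001, 0.001]
force: [-9.8, -3.0, 25.5]
gripper_width: 35.8
```

```bash
python3 -m crank '[{"travel":[0,0,0.003],"turn":0},{"travel":[0,0,0.003],"turn":0},{"travel":[0,0,0.003],"turn":0},{"travel":[0,0,0.003],"turn":0},{"travel":[0,0,0.003],"turn":0},{"travel":[0,0,0.003],"turn":0},{"travel":[0,0,0.003],"turn":0},{"travel":[0,0,0.003],"turn":0},{"travel":[0,0,0.003],"turn":0},{"travel":[0,0,0.003],"turn":0}]'
python3 - <<'E'
from fit import *
s=r.snapshot("side"); t=r.snapshot("top")
cv2.imwrite("pics/f.png",np.hstack([cv2.resize(s["img"][150:270,250:370],(480,480),interpolation=3),cv2.resize(t["img"][170:250,210:290],(320,320),interpolation=3).copy() if 0 else cv2.copyMakeBorder(cv2.resize(t["img"][170:250,210:290],(320,320),interpolation=3),80,80,0,0,0)]))
E
```

```text
time: 37.7
tcp_pos: [587.7, 149.0, 56.6]
tcp_rot: [0.701, 0.713, 0.0, 0.0]
force: [0.3, -0.2, 0.7]
gripper_width: 35.6
```

View pics/f.png

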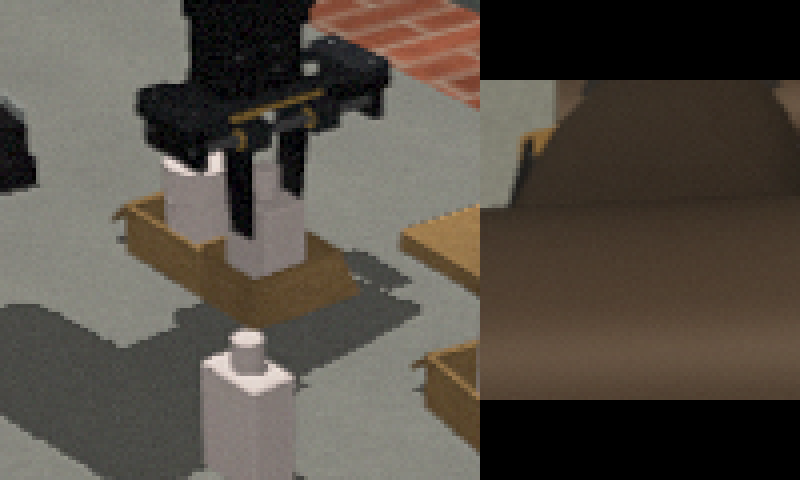

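```bash
python3 -m crank '[{"travel":[0,0,0],"turn":0},{"travel":[0,0,0],"turn":0},{"travel":[0,0,0],"turn":0},{"travel":[0,0,0],"turn":0},{"travel":[0,0,0.02],"turn":0},{"travel":[0,0,0.05],"turn":0},{"travel":[0,0,0.09],"turn":0},{"travel":[0,0,0.13],"turn":0},{"travel":[-0.02,0.03,0.15],"turn":0},{"travel":[-0.05,0.07,0.15],"turn":0}]' 1
python3 -m crank '[{"travel":[-0.03,0.05,0],"turn":0},{"travel":[-0.06,0.1,0],"turn":0},{"travel":[-0.1,0.15,0],"turn":0},{"travel":[-0.13,0.2,0],"turn":0},{"travel":[-0.16,0.24,0],"turn":0},{"travel":[-0.2,0.28,0],"turn":0},{"travel":[-0.24,0.31,0],"turn":0},{"travel":[-0.27,0.33,0],"turn":0},{"travel":[-0.27,0.33,0],"turn":0},{"travel":[-0.27,0.33,0],"turn":0}]'
python3 - <<'E'
from fit import *
S=[r.snapshot("top"),r.snapshot("side")]
a=cv2.resize(S[0]["img"][160:290,150:530],(800,274),interpolation=3);b=cv2.resize(S[1]["img"][150:360,190:470],(427,320),interpolation=3)
c=cv2.resize(S[1]["img"][160:260,250:366],(373,320),interpolation=3)
cv2.imwrite("pics/end.png",np.vstack([a,np.hstack([b,c])]))
for n,p,z,y in [("bottle_a",(617,-97),4,(0,)),("bottle_a",(595,-255),4,(0,)),("jar_a",(585,229),4,(0,)),("jar_a",(606,-176),4,(0,)),("flask_a",(587,149),4,(0,)),("flask_a",(433,-49),0,(0.08,))]:
    x,i=fit(S,n,p,z,y); print(n,np.round(x,2),np.round(i,3))
E
```

```text
time: 39.05
tcp_pos: [538.0, 219.3, 208.3]
tcp_rot: [0.701, 0.713, 0.001, 0.001]
force: [0.1, 0.2, 0.5]
gripper_width: 94.8
time: 40.3
tcp_pos: [267.9, 548.7, 206.6]
tcp_rot: [0.701, 0.714, -0.0, 0.0]
force: [0.1, 0.5, 0.0]
gripper_width: 94.9
bottle_a [ 6.1524e+02 -9.4130e+01  1.2000e-01] [0.937 0.764]
bottle_a [ 5.9314e+02 -2.5598e+02  9.0000e-02] [0.921 0.798]
jar_a [5.8441e+02 2.3051e+02 9.0000e-02] [0.925 0.686]
jar_a [ 6.0405e+02 -1.7623e+02  7.0000e-02] [0.889 0.734]
flask_a [ 5.8559e+02  1.4799e+02 -1.2000e-01] [0.889 0.693]
flask_a [ 4.3351e+02 -4.7920e+01  1.0000e-02] [0.869 0.88 ]
```

View pics/end.png

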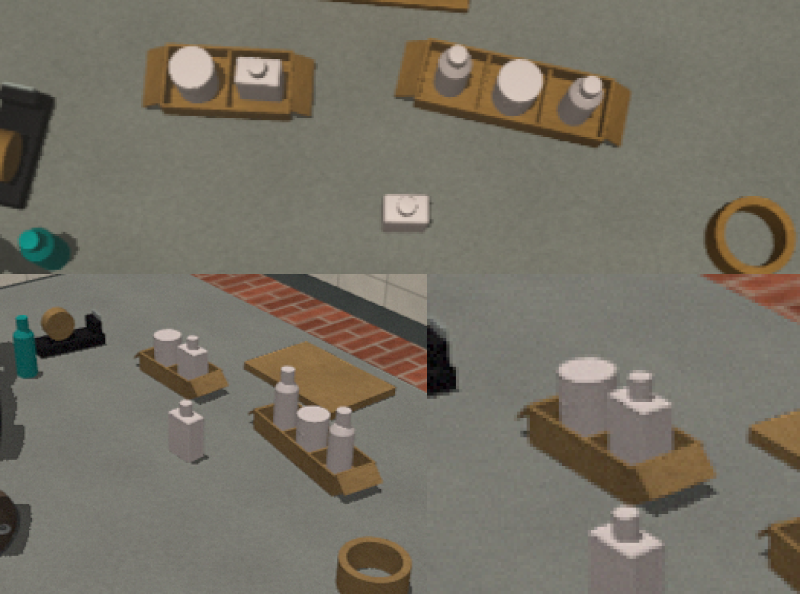

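All five containers stand upright in their cells. The spare flask, tape roll, dispenser and turquoise bottle have not moved, and the arm is clear.

```bash
python3 -c "from bench import r; print(r.hand_in())"
```

```text
the job is handed in; nothing more can be done
None
```

Both orders are packed and the job is handed in, with the robot clock at about 40 s. The three-cell carton has a jar in the middle cell and a white bottle in each end cell. The two-cell carton has the other jar and one flask.

- **Final check:** Both camera views show all five containers upright. Their fitted positions are within about 4 mm of the cell centres. The side view gave weaker fits there (overlap 0.69–0.80) because the carton walls hide the bases.
- **Left alone:** The spare flask fitted within about 2 mm of its original position. The tape roll, dispenser and turquoise bottle look unmoved in the pictures; I did not measure them.
- **One disagreement:** The flask touched down about 2 mm higher than I expected, with a 25 N reading at the wrist. I eased off to near zero force before releasing it. The last pictures show it standing straight in its cell.

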